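# Close a ground-glass joint and lock it with its joint clip

### The arm

A 6-joint arm with a two-finger parallel gripper is mounted at the origin on a cart in front of the work surface, level with it; the furniture and walls round the work are solid. World frame = base frame: x ahead of the robot, y to its left, z up, the work surface at z = 0. Lengths are in m, angles in degrees, forces in N, time in s.
With the tool pointing down it reaches from about 0.325 to 0.775 m from the base axis. Payload 5.5 kg.
Tool frame: the origin (TCP) lies at the centre of the arm's flange, where the gripper is bolted on; the fingertips stand 182 mm ahead of it and the grasp point (between the pads) lies 163 mm ahead of it; z points along the fingers, y is the line along which they close (so a half turn about z gives the same grasp; the last joint's range is limited). The gripper opens to 88 mm and grips with 3 to 60 N. Pads are 20 mm wide; open, the fingers measure 115 mm over their backs; the gripper's body (75 mm by 178 mm) begins 61 mm behind the grasp point.
Start: joints at [-3.249, 5.22, 70.514, -0, 104.267, -3.249], TCP at [0.6, -0, 0.405] pointing down, gripper open.
Joint ranges: [-164.24, 164.24], [-49.07, 125.15], [9.68, 141.18], [-86.29, 266.29], [3.28, 154.24], [-151.56, 151.56]. Speed limits (degrees/s): [147.25, 147.25, 172.46, 180, 180, 180].

### API

Orientations are given as [roll, pitch, yaw] about the fixed x, y, z axes, in that order (R = Rz(yaw) Ry(pitch) Rx(roll)).
In Python, from station import r gives the robot as it stands. The module is installed in compiled form; this text tells all that it offers. Calls block until the motion is done:
- r.reach(position, orientation): joint-space move of the TCP to a pose.
- r.servo_line(position, rotation=None, speed=0.15): straight line of the TCP; rotation=None keeps the orientation; speed is the mean speed in m/s.
- r.move_joints(angles): joint-space move.
- r.let_go() and r.grab(squeeze=None): open the fingers fully, or close them until they stop; squeeze is the grip in N (None keeps the last).
- r.wait(seconds).
- r.inverse_kinematics(position, orientation): joint angles nearest the present ones, or None.
- r.sense(): the state.
- r.snapshot(name): name is "scene" or "side" or "wrist"; returns a dict with "frame" (420x560x3 uint8, red, green, blue), "fx", "fy", "cx", "cy" (pixels), "R" (3x3) and "t" (3): a world point X has camera coordinates R X + t. Camera axes: x right, y down, z forward; pixel columns grow to the right and rows downward; lengths in m; the calibration is good to about 2 mm. The wrist camera is an equidistant fisheye: a pixel r from the principal point sees the ray r / f radians off the axis. A picture is of the moment at which its call begins. There is no depth.
A pose or a line that the arm cannot do raises r.IKError and nothing moves.
- r.hand_in(): hands the job in; it is judged then, once.
The state is a dict: "clock": time; "joints": joint angles; "joint_vel": joint speeds; "joint_torque": joint torques, N m; "tcp_pos": TCP position; "orientation": TCP orientation; "contact_force": force on the tool from outside, world axes, zero at the start; "torque": the same for the moment, N m; "opening": finger opening in m; "gripper_force": force on a finger pad.
Only numpy, scipy, OpenCV 4.12 (cv2) and the standard library are available. Lean on these libraries where they do the work, as an engineer would, in place of code of your own. Each camera call takes 0.05 s, during which the arm holds its last target. There are 200 camera calls.

### The job

The ground-glass joint on the stand has been left pulled apart. Push the sliding glass half fully home by its black handle post, then take the red joint clip and press it straight down over the closed joint, straddling both flanges, until its claws snap round the tubes and it sits fully home and upright on them; let go. It is glass: feel for it, never press with more than about 15 N, and leave the other things on the bench where they stand.

Things in the scene. Friction and masses are not known exactly. Their poses are not given: they have to be found in the camera images.
- stand: Fixed grey base plate 115 x 300 x 13 mm; two rods at its back carry two horizontal glass tubes, 30 mm in diameter, end to end. Origin on the bench under the ground joint; x to the rods, y along the tubes, z up. Plate x -45..70, y -150..150 mm. Rods and boss heads at y +-127, x 33..83, up to z 152 mm; a guide bar at x 42 mm at tube height. The glass is held rigidly.
- joint_mark (a point): Point on the plate's top straight under the ground joint (stand y = 0). The tubes' axis is at stand x = 0, H above the bench; H was set by hand, anywhere from 94 to 122 mm, and is not measured: feel for it. Each tube ends at the joint in a glass flange 38 mm in diameter (closed pair: y -4.7..4.7 mm), then bare tube to a collar, 43 mm in diameter, from y = 49 mm out, either side.
- slider (a joint): Gap of the joint in m: 0 fully home (rigid stop), 0.03 widest. The half on the stand's -y side slides toward +y to close; friction about 3 N, stays where left. Its handle is a black upright post, 12 mm in diameter (14 at the head, 17 at the foot), at stand x = 0, y = -60 mm - gap, from z = H + 21 to H + 72 mm.
- clip: Red plastic joint clip, 54 g, 34 long, 40 wide, 59 mm high, standing on its claws, opening down. Origin on its bore axis, 12.4 mm above its underside; y along the bore (same if turned half round), x across, z up. Two pairs of sprung claws 8.5 mm wide at y = +-12.75 mm; the slot between them, 17 mm long, takes both flanges (not if the gap exceeds 4 mm).
- clip_fin (a point): Middle of the ribbed grip fin on the clip, 36 mm above its origin: 11 mm thick (clip x), 28 mm long (clip y), z = 25 to 47 mm above the origin. Flat shoulders 8 mm wide on both sides of the fin's foot, at 25 mm, for fingertips to bear on.
- clip_mouth (a point): Middle of the mouth between the lips, 9.9 mm below the clip's origin, 23 mm wide. On a tube the lips touch with the origin 20 mm above the tube axis; the push rises to 9 to 13 N near 15 mm, is 0 near 8 mm (lips past the widest point); then the claws pull down with up to 6 N, but may stick if let go early: press on until the crown sits on the tube, origin on the axis, a rigid stop.
- crown: The clip's crown, fixed to it: two flat pads 18 x 8.5 mm under its bridge that come to rest on top of the tubes, one on either side of the flanges. Origin in the middle of their underside, 15 mm above the clip's origin.
- claw_near (a joint): Spread in rad of the claws on the clip's -x side: 0 relaxed, about 0.11 at the tube's widest point, again near 0 when the clip is home on the tube.
- claw_far (a joint): The same for the claws on the clip's +x side.
- wash_bottle: Bystander: white wash bottle with red cap and spout, 64 x 89 x 179 mm; origin under its middle.
- green_pot: Bystander: white jar with dark green lid, 72 mm diameter, 78 mm high; origin under its middle.
- bottle_100: Bystander: small bottle with light blue cap, 57 mm diameter, 98 mm high; origin under its middle.
- tape_roll: Bystander: yellow tape roll lying flat, 60 mm diameter, 19 mm high; origin under its middle.
- marker_0: Bystander: black marker lying flat, 135 mm long, 19 mm high; origin under its middle.
There are look-alikes about, which are no part of the job. What is shaped like the clip but purple or yellow is not meant.

How it is judged (in metres and radians):
On the way:
1. the ground joint is pushed fully home, with the clip not yet on it (value of joint slider below 0.002 m and horizontal distance between clip and stand above 0.03 m), for 0.1 s.
At the end, for the whole second after the job is handed in: Gap under 3 mm; clip let go, at rest and home on the joint: its crown bearing on the glass (over 1 N, by the claws' pull), both claws back under 0.045 rad, within 3 mm of the tubes' axis sideways and 6 mm of the joint plane, along the tubes within 0.1 rad, fin up within 0.35 rad (value of joint slider below 0.003 m and value of joint each of claw_near, claw_far below 0.045 rad and contact force between crown and stand above 1 N and x of clip in the frame of stand between -0.003 and 0.003 m and y of clip in the frame of stand between -0.006 and 0.006 m and angle between the y axis of clip and the y axis of stand, either way round below 0.1 rad and angle between clip's own z axis and vertical below 0.35 rad and linear speed of clip below 0.02 m/s); the robot touches nothing.
It fails at once if the clip is pressed too hard on the glass: more than 22 N on its crown (some 6 N of that is its own pull once home), or 38 N on the whole clip, its claws' own squeeze (up to 28 N) included (contact force between crown and stand above 22 N or contact force between clip and stand above 38 N).
It fails at once if a bystander is pushed more than 30 mm or knocked over (distance of any of wash_bottle, green_pot, bottle_100, tape_roll, marker_0 from where it was at the start of the episode above 0.03 m or angle between any of wash_bottle, bottle_100, green_pot's own z axis and vertical above 0.5 rad).
It also fails if it takes over 67 s, if anything falls off the work surface, if the arm or the gripper's body presses on something with over 40 N, if the wrist force passes 120 N, or if a joint passes its speed limit or range.

## Working session

There is one attempt and no reset: what is moved stays moved. The work goes in short steps, each a Python script; the robot and the scene stay as the last script left them, time stands still between calls to the robot, and variables do not carry over. Pictures are saved under pics/ and viewed, at most 10 in all, crops included, and the job is handed in when it is done.

```bash
mkdir -p pics
cat > h.py <<'E'
import numpy as np, cv2
from station import r
def snap(n,f):
    s=r.snapshot(n); cv2.imwrite(f'pics/{f}.png',cv2.cvtColor(s['frame'],cv2.COLOR_RGB2BGR)); np.save(f'pics/{f}.npy',s,allow_pickle=True); return s
def load(f): return np.load(f'pics/{f}.npy',allow_pickle=True).item()
def ray(s,u,v,fish=False):
    a=np.array([(u-s['cx'])/s['fx'],(v-s['cy'])/s['fy']])
    if fish:
        th=np.hypot(*a); d=np.r_[a/max(th,1e-9)*np.sin(th),np.cos(th)]
    else: d=np.r_[a,1]
    R=np.array(s['R']);t=np.array(s['t'])
    d=R.T@d; return -R.T@t, d/np.linalg.norm(d)
def onz(s,u,v,z,fish=False):
    c,d=ray(s,u,v,fish); return c+d*(z-c[2])/d[2]
def tri(*rs):
    A=0;b=0
    for c,d in rs:
        P=np.eye(3)-np.outer(d,d);A=A+P;b=b+P@c
    return np.linalg.solve(A,b)
def proj(s,X,fish=False):
    p=np.array(s['R'])@X+np.array(s['t'])
    if fish:
        th=np.arctan2(np.hypot(p[0],p[1]),p[2]); a=p[:2]/np.hypot(p[0],p[1])*th
    else: a=p[:2]/p[2]
    return np.array([s['cx']+s['fx']*a[0],s['cy']+s['fy']*a[1]])
E
python3 - <<'E'
from h import *
ims=[]
for n in ['scene','side','wrist']:
    s=snap(n,n+'0'); print(n,s['fx'],s['cx'],s['cy'],-np.array(s['R']).T@s['t'])
st=r.sense();print(st['clock'],st['contact_force'])
E
```

```text
scene 416.47963777629724 281.0290083911974 206.76512993019222 [6.26679779e-04 7.20690549e-01 4.97983671e-01]
side 383.1074934754927 280.40368709699294 208.84499843224853 [ 0.40663863 -0.79743752  0.67997666]
wrist 325.19226210127806 282.01785674148636 211.4515064828617 [0.5995698  0.06816889 0.38424544]
0.15 [0.28104905 0.06892073 0.61098579]
```

View pics/scene0.png

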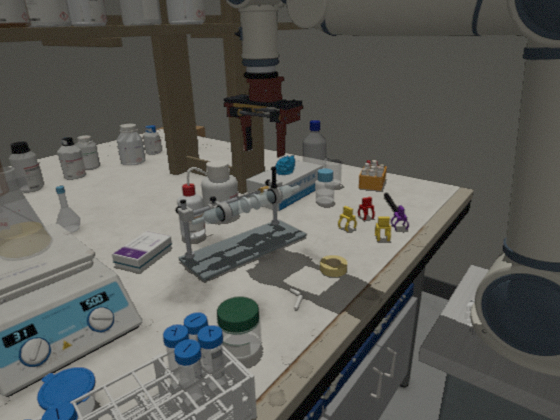

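View pics/side0.png

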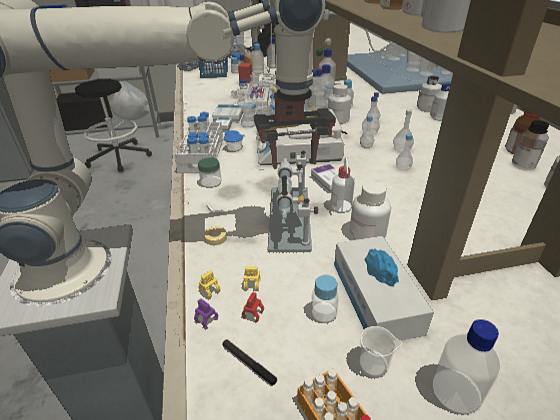

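View pics/wrist0.png

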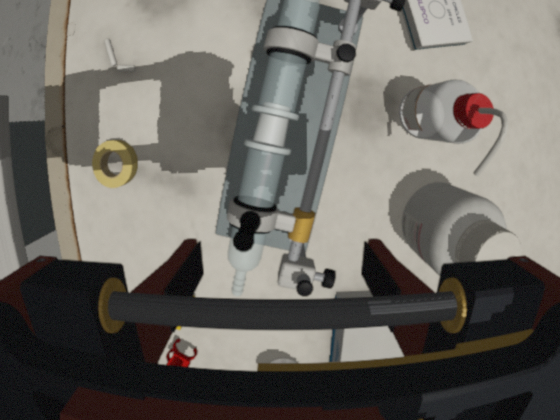

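The wrist view is upright, with right = +x and up = +y. It shows flanges at about (272,112) and (268,145), and the handle at (247,230).

Clip candidates in scene/side pixels:
- Red: scene (367,208), side (253,306). This is the only red clip-shaped thing, so it's the one meant.
- Yellow: scene (347,217) and (383,228).
- Purple: scene (400,216).

I'll triangulate the red one and confirm it in an enlarged crop.

Run:
```python
from h import *
def red(s,x0,x1,y0,y1):
    hsv=cv2.cvtColor(s['frame'],cv2.COLOR_RGB2HSV)
    m=((hsv[...,0]<8)|(hsv[...,0]>172))&(hsv[...,1]>150)&(hsv[...,2]>70)
    k=np.zeros_like(m);k[y0:y1,x0:x1]=1;m&=k
    v,u=np.nonzero(m);return (u.min()+u.max())/2,(v.min()+v.max())/2,len(u),u.min(),u.max(),v.min(),v.max()
a=load('scene0');b=load('side0')
p=red(a,352,380,190,225);q=red(b,235,270,285,325);print(p,q)
X=tri(ray(a,*p[:2]),ray(b,*q[:2]));print('clip',X,proj(a,X),proj(b,X))
# stand from wrist0: rough, flange at mid-tube height .108
w=load('wrist0')
for uv in [(272,112),(268,145),(247,230)]: print(onz(w,*uv,.108,True), proj(a,onz(w,*uv,.108,True)))
ca=cv2.resize(a['frame'][190:245,325:425],None,fx=4,fy=4);cb=cv2.resize(b['frame'][260:335,185:285],None,fx=4,fy=4)
cv2.imwrite('pics/crop.png',np.vstack([ca,cb])[...,::-1])
```

```text
(np.float64(365.5), np.float64(208.0), 150, np.int64(358), np.int64(373), np.int64(197), np.int64(219)) (np.float64(252.0), np.float64(307.0), 174, np.int64(242), np.int64(262), np.int64(293), np.int64(321))
clip [ 0.44856963 -0.24881384  0.02748033] [365.58529884 208.03470984] [252.09753619 306.93399066]
[0.59041428 0.08291164 0.108     ] [245.13052528 210.56216193]
[0.58696546 0.0548593  0.108     ] [254.24597988 206.78234955]
[ 0.5674794  -0.02031149  0.108     ] [280.39300624 198.23944476]
```

View pics/crop.png

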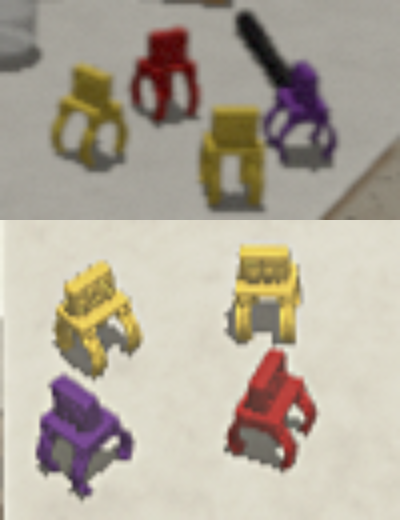

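The crop confirms the red clip at about (0.449, -0.249). Next come closer wrist views of the stand (second baseline) and of the clip.

Run:
```python
from h import *
o=r.sense()['orientation'];print(o)
r.reach([.575,-.10,.42],o);snap('wrist','wB')
r.reach([.449,-.317,.37],o);snap('wrist','wC');print(r.sense()['clock'])
im=np.hstack([cv2.imread('pics/wB.png')[:300,130:430],cv2.imread('pics/wC.png')[100:400,130:430]])
cv2.imwrite('pics/v1.png',cv2.resize(im,None,fx=1.333,fy=1.333))
```

```text
[-1.79915457e+02 -4.27302387e-03  8.99985889e+01]
1.75
```

View pics/v1.png

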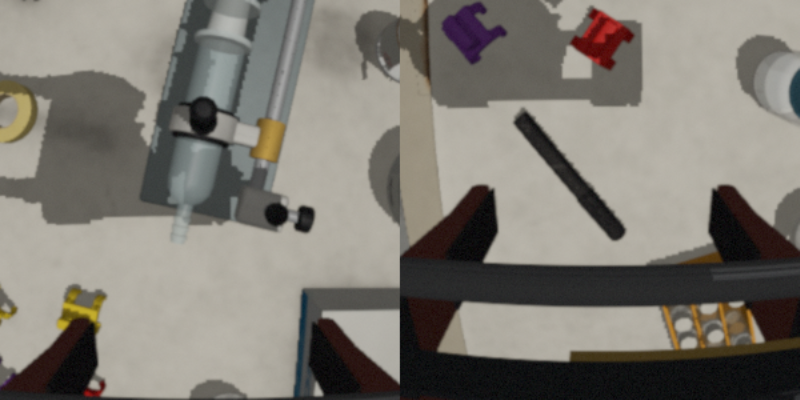

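wB shows the handle head near px (282,84), a flange near (297,28), and the plate's near edge. wC shows the red clip near (282,130), turned roughly 30-40°. I need the clip's yaw from an enlarged view.

Run:
```python
from h import *
w=load('wC')
a=cv2.resize(w['frame'][100:160,252:312],None,fx=6.6,fy=6.6,interpolation=cv2.INTER_CUBIC)
b=load('wB')['frame'][0:180,220:400];b=cv2.resize(b,(396,396),interpolation=cv2.INTER_CUBIC)
cv2.imwrite('pics/v2.png',np.hstack([a[:396,:396],b])[...,::-1])
print(onz(w,282,130,.0484,True))
```

```text
[ 0.44872925 -0.24845934  0.0484    ]
```

View pics/v2.png

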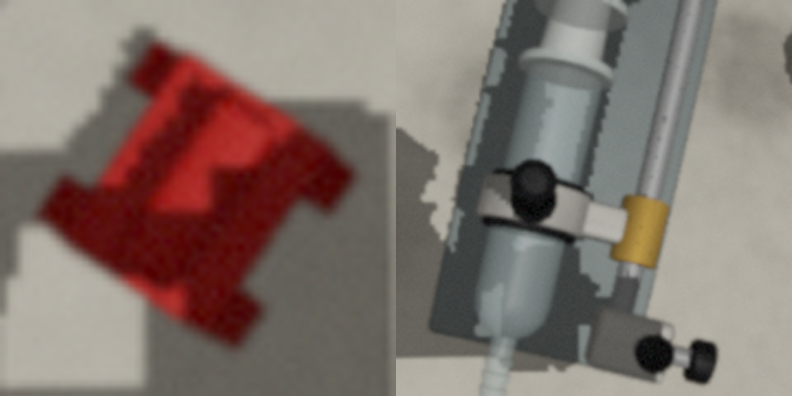

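Reading the left half of the crop, the claw stubs are at (150,60), (60,200), (340,190) and (240,325). That puts the bore axis at about -34° yaw and the centre at wrist px (281.7,129.4). Next is the stand pose from the plate corner and edges, and the handle from the two views.

Run:
```python
from h import *
w=load('wB');w0=load('wrist0');sd=load('side0');sc=load('scene0')
for s in(w,w0):
    c=ray(s,0,0)[0];print('cam',c,'nadir',proj(s,c-[0,1e-6,.3],True))
for n,s,uv in[('cornerB',w,(236.4,149)),('leftB',w,(268.6,9)),('corner0',w0,(217,235)),('left0',w0,(263,5))]: print(n,onz(s,*uv,.013,True))
def dark(s,x0,x1,y0,y1):
    g=s['frame'].max(2)[y0:y1,x0:x1]<45
    n,l,st,ce=cv2.connectedComponentsWithStats(g.astype(np.uint8));
    return [(st[i],ce[i]) for i in range(1,n) if st[i][4]>15], (x0,y0)
for s,b in((w,(255,310,60,115)),(w0,(225,275,200,260))):
    L,o=dark(s,*b)
    for st,ce in L: print('dark',st[:2]+o,st[2:],ce+o)
yA=(onz(sd,251,277,.025),onz(sd,208,283,.025),onz(sd,205,313,.025));print(yA)
im=cv2.resize(w0['frame'][0:260,190:370],None,fx=2.3,fy=2.3,interpolation=cv2.INTER_CUBIC)
cv2.imwrite('pics/v3.png',im[...,::-1])
```

```text
cam [ 0.57444208 -0.03258915  0.40065798] nadir [282.77339954 129.43475596]
cam [0.5995698  0.06816889 0.38424544] nadir [282.9213883  129.30954247]
cornerB [ 0.51900651 -0.05537483  0.013     ]
leftB [0.55769867 0.11810971 0.013     ]
corner0 [ 0.5191864  -0.05742222  0.013     ]
left0 [0.57663039 0.21773167 0.013     ]
dark [259  73] [ 42  38 559] [280.87119857  90.11091234]
dark [234 200] [ 41  51 825] [248.05939394 225.61333333]
(array([ 0.45943258, -0.15818162,  0.025     ]), array([ 0.35940735, -0.15464639,  0.025     ]), array([ 0.34818833, -0.24052478,  0.025     ]))
```

View pics/v3.png

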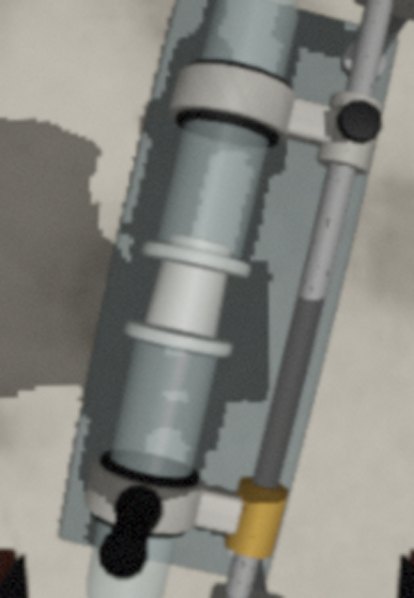

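In v3 the post's foot is at (138,508) and its head at (124,552). The flange rings are centred near (197,258), fixed half, and (180,338), sliding half. I'll triangulate these.

Run:
```python
from h import *
w=load('wB');w0=load('wrist0')
T=lambda a,b:tri(ray(w0,*a,True),ray(w,*b,True))
hd=T((243.9,240),(284,81)); ft=T((250,220.9),(283,93)); fl=T((268.3,147),(298.2,29.5))
print('head',hd,'foot',ft,'flange',fl)
f0=(197/2.3+190,258/2.3); 
for yaw in(-11.8,-12.2,-12.6):
    a=np.radians(yaw);R=np.array([[np.cos(a),-np.sin(a)],[np.sin(a),np.cos(a)]])
    o=np.array([.5191,-.0564])-R@[-.045,-.15];print(yaw,o,[np.round(R.T@(p[:2]-o),4) for p in(hd,ft,fl,onz(w0,*f0,.108,True))])
```

```text
head [ 0.57502392 -0.00088266  0.18978431] foot [ 0.57416947 -0.00300456  0.13887734] flange [0.58778447 0.05425997 0.12708711]
-11.8 [0.59382344 0.08122779] [array([-0.0016, -0.0842]), array([-0.002 , -0.0865]), array([-0.0004, -0.0276]), array([-0.0007,  0.0014])]
-12.2 [0.59478243 0.08070277] [array([-0.0021, -0.0839]), array([-0.0025, -0.0862]), array([-0.0013, -0.0273]), array([-0.0017,  0.0017])]
-12.6 [0.59573774 0.08017107] [array([-0.0025, -0.0836]), array([-0.0029, -0.0859]), array([-0.0021, -0.027 ]), array([-0.0028,  0.002 ])]
```

The head top is at z≈0.190, so H≈0.118. The gap is about 25 mm and the stand yaw about -12.2°. Next I push the handle home with closed fingers under force guard, then feel the post top for H.

```bash
cat >> h.py <<'E'
YAW=-12.2; a_=np.radians(YAW); RS=np.array([[np.cos(a_),-np.sin(a_),0],[np.sin(a_),np.cos(a_),0],[0,0,1]])
O=np.array([.5930,.0811,0])
W=lambda p:O+RS@np.array(p,float)      # stand -> world
S=lambda p:RS.T@(np.array(p)-O)
F=lambda:RS.T@np.array(r.sense()['contact_force'])
rot=lambda y:[180,0,y]
def guard(d,dist,step,thr,speed=.02,verbose=False):
    """step along stand direction d until the reaction against d passes thr"""
    d=np.array(d,float);p0=S(r.sense()['tcp_pos']);f0=F();log=[];n=int(round(dist/step))
    for i in range(1,n+1):
        r.servo_line(list(W(p0+d*step*i)),speed=speed)
        f=-(F()-f0)@d; log.append((round(i*step*1e3,2),round(float(f),1)))
        if f>thr: return True,log
    return False,log
E
python3 - <<'E'
from h import *
r.grab(5)
r.reach(list(W([0,-.13,.42])),rot(90+YAW))
r.servo_line(list(W([0,-.13,.345])),speed=.15)
r.servo_line(list(W([0,-.108,.345])),speed=.06)
ok,log=guard([0,1,0],.045,.0015,7.5,.03)
print(ok,log,S(r.sense()['tcp_pos']),F(),r.sense()['clock'])
E
```

```text
True [(1.5, 0.7), (3.0, 0.4), (4.5, 0.4), (6.0, 1.4), (7.5, 3.9), (9.0, 3.1), (10.5, 2.8), (12.0, 1.4), (13.5, 2.2), (15.0, 3.2), (16.5, 2.3), (18.0, 2.9), (19.5, 1.9), (21.0, 3.2), (22.5, 2.4), (24.0, 2.8), (25.5, 3.6), (27.0, 2.9), (28.5, 3.2), (30.0, 6.5), (31.5, 10.6)] [ 5.89776595e-05 -7.75778473e-02  3.45154841e-01] [  1.32994851 -10.32060601   0.40201342] 10.6583
```

It's home: a rigid stop at about 10 N after some 24 mm of travel. Next I feel the post top and take a wrist view over the closed joint.

Run:
```python
from h import *
z=.345
r.servo_line(list(W([0,-.09,z])),speed=.08)
r.servo_line(list(W([0,-.09,.392])),speed=.15)
r.servo_line(list(W([0,-.060,.392])),speed=.1); snap('wrist','wD')
ok,log=guard([0,0,-1],.034,.001,2.5,.03)
p=S(r.sense()['tcp_pos']);print(ok,log[-4:],p,'H=',p[2]-.182-.072,r.sense()['clock'])
r.servo_line(list(W([0,-.060,.42])),speed=.2)
im=cv2.imread('pics/wD.png')[40:260,170:400];cv2.imwrite('pics/v4.png',cv2.resize(im,None,fx=2.6,fy=2.6,interpolation=cv2.INTER_CUBIC))
```

```text
True [(16.0, 0.7), (17.0, 0.2), (18.0, 0.1), (19.0, 3.9)] [-1.23010799e-04 -5.98371693e-02  3.73277877e-01] H= 0.11927787704861038 16.7
```

View pics/v4.png

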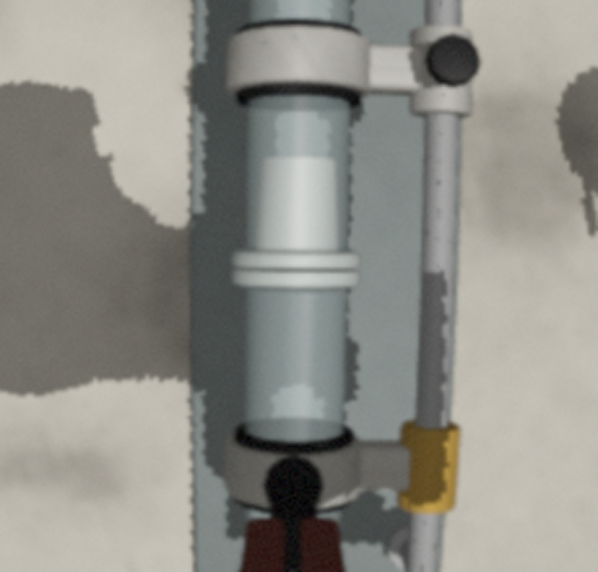

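The joint is closed and H≈0.119. The flange pair is centred at v4 (295.5,269), and the tube centres are about (298.5,120) and (295.5,400). I'll compute the axis, then go and grasp the clip.

Run:
```python
from h import *
w=load('wD');H=.119
P=lambda u,v:onz(w,170+u/2.6,40+v/2.6,H,True)
for n,uv in dict(fl=(295.5,269),flL=(233,269),flR=(358,269),t1=(298.5,120),t2=(295.5,400),tL1=(248,120),tR1=(349,120),tL2=(246,400),tR2=(345,400)).items(): print(n,np.round(S(P(*uv)),4))
print('rings y', S(P(295,258)),S(P(295,281)))
# clip grasp
yaw=90-34; c=[.4487,-.2486]
r.let_go()
r.reach([c[0],c[1],.33],rot(yaw))
# fingertips 26.5 mm above clip origin -> z=.0124+.0265
r.servo_line([c[0],c[1],.0124+.027+.182],speed=.12)
f0=np.array(r.sense()['contact_force'])
r.grab(20); s=r.sense();print(s['opening'],s['gripper_force'],s['contact_force']-f0,s['torque'],s['clock'])
snap('wrist','wE');snap('side','sE')
a=cv2.imread('pics/sE.png')[200:340,180:340];cv2.imwrite('pics/v5.png',cv2.resize(a,None,fx=3.5,fy=3.5))
```

```text
fl [ 1.00e-04 -2.60e-03  1.19e-01]
flL [-0.0185 -0.0025  0.119 ]
flR [ 0.0187 -0.0024  0.119 ]
t1 [0.0009 0.0422 0.119 ]
t2 [ 0.0002 -0.0424  0.119 ]
tL1 [-0.014   0.0423  0.119 ]
tR1 [0.0158 0.0424 0.119 ]
tL2 [-0.0149 -0.0424  0.119 ]
tR2 [ 0.0153 -0.0424  0.119 ]
rings y [-6.85349659e-05  7.22020768e-04  1.19000000e-01] [-5.51527804e-05 -6.16982367e-03  1.19000000e-01]
0.009723056633235907 19.990982115268707 [-0.25924895 -1.56595145 -1.74090523] [0.03765834 0.00343479 0.02106194] 21.9
```

View pics/v5.png

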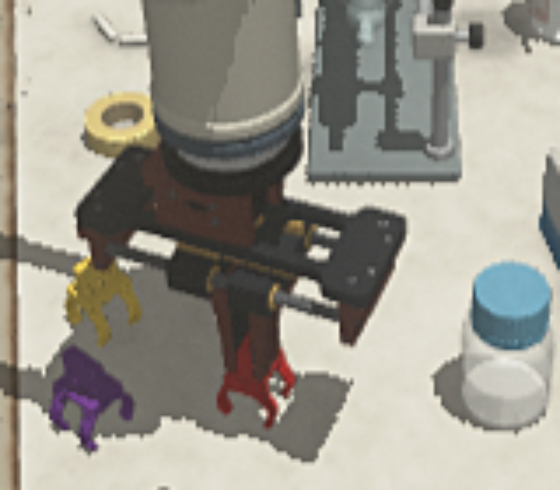

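The clip is gripped at the fin (opening 9.7 mm). I'll lift it, carry it over the joint, and check the views before pressing.

Run:
```python
from h import *
r.grab(30)
p=r.sense()['tcp_pos']
r.servo_line([p[0],p[1],.43],speed=.25)
r.reach(list(W([.0003,-.0022,.43])),rot(77.4))
r.servo_line(list(W([.0003,-.0022,.362])),speed=.1)
r.wait(.2);s=r.sense();print(s['opening'],F(),s['torque'],s['clock'],S(s['tcp_pos']),s['orientation'])
snap('side','sF');a=snap('scene','cF')
a=cv2.imread('pics/sF.png')[110:260,225:355];b=cv2.imread('pics/cF.png')[140:260,170:320]
f=lambda i:cv2.resize(i,(400,400*i.shape[0]//i.shape[1]),interpolation=cv2.INTER_CUBIC)[:320]
cv2.imwrite('pics/v6.png',np.hstack([f(a),f(b)]))
```

```text
0.009665721580107449 [-0.8007893   0.22135679 -0.16997417] [-0.02607349  0.01021433 -0.00271275] 25.575 [ 0.00038253 -0.0021585   0.36302337] [ 1.79907555e+02 -2.62902016e-02  7.74016691e+01]
```

View pics/v6.png

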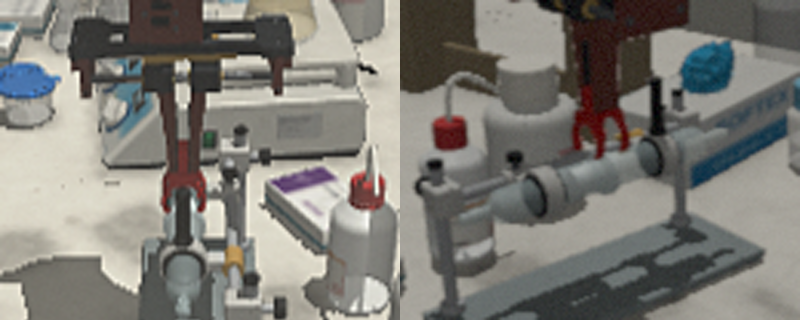

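The clip hangs upright over the closed flanges: side view (185,190), scene view (600,140). Now I press down in guarded steps.

Run:
```python
from h import *
p=S(r.sense()['tcp_pos']);f0=F();log=[];peak=0;past=False;z=.362
while z>.319:
    z-=.0005
    r.servo_line(list(W([.0003,-.0022,z])),speed=.015)
    f=F()-f0;q=S(r.sense()['tcp_pos'])[2]
    log.append((round((q-.209-.119)*1e3,1),*[round(float(x),1) for x in f]))
    peak=max(peak,f[2])
    if peak>6 and f[2]<1: past=True
    if f[2]>14.5 or np.hypot(f[0],f[1])>8: print('stop');break
    if past and f[2]>4: print('home');break
for l in log: 
    if abs(l[3])>.6: print(l,end=' ')
s=r.sense();print(s['opening'],S(s['tcp_pos']),s['clock'])
```

```text
home
(np.float64(33.5), -0.7, 0.6, 0.9) (np.float64(32.4), -0.8, 0.4, 0.8) (np.float64(29.9), -0.6, 1.0, 1.1) (np.float64(29.4), -0.4, 1.3, 0.9) (np.float64(26.9), -0.8, -0.2, 0.8) (np.float64(25.9), -0.4, 0.7, 0.8) (np.float64(25.5), -0.2, 0.8, 1.0) (np.float64(24.4), -0.2, 1.3, 1.3) (np.float64(23.0), -0.3, 0.1, 0.7) (np.float64(21.7), 0.8, 1.5, 1.1) (np.float64(21.5), 1.1, -0.0, 3.7) (np.float64(21.3), 1.1, 0.2, 6.4) (np.float64(21.2), 0.4, 0.7, 7.5) (np.float64(21.1), -0.5, 0.7, 9.2) (np.float64(21.0), -0.4, 0.6, 9.6) (np.float64(20.7), -1.0, -0.7, 10.4) (np.float64(20.3), -1.7, 0.1, 11.7) (np.float64(19.9), -0.9, 0.6, 10.8) (np.float64(19.6), -1.2, 0.1, 11.6) (np.float64(19.2), -1.3, 0.5, 12.0) (np.float64(18.8), -0.5, -0.0, 13.7) (np.float64(18.3), -0.3, 1.3, 12.4) (np.float64(17.8), -0.8, 0.6, 12.3) (np.float64(17.3), -1.0, 0.9, 12.4) (np.float64(16.7), -1.4, 1.2, 12.0) (np.float64(16.3), -2.2, 0.7, 12.4) (np.float64(15.7), -1.2, 0.5, 12.9) (np.float64(15.1), 0.0, 0.3, 11.6) (np.float64(14.4), -0.8, 1.6, 11.2) (np.float64(14.0), -0.8, 1.1, 10.9) (np.float64(13.3), -0.4, 1.0, 11.4) (np.float64(12.4), -1.0, 1.7, 9.2) (np.float64(11.5), 1.0, 0.2, 7.9) (np.float64(10.7), 0.9, 1.7, 7.9) (np.float64(9.8), 0.4, 1.0, 5.7) (np.float64(8.8), 0.1, 1.2, 4.5) (np.float64(7.4), 1.3, 2.2, 2.0) (np.float64(6.4), 3.6, 0.8, -1.7) (np.float64(6.1), 2.6, 1.3, -2.0) (np.float64(5.9), 2.7, 1.3, -1.5) (np.float64(4.1), 2.8, 0.1, -2.1) (np.float64(3.6), 1.5, 1.1, -3.2) (np.float64(3.2), 3.1, 0.9, -4.3) (np.float64(2.8), 1.6, 0.4, -3.7) (np.float64(2.4), 2.1, 0.7, -3.5) (np.float64(2.0), 3.1, 0.8, -4.2) (np.float64(1.6), 2.9, 0.7, -2.5) (np.float64(1.4), 1.4, 0.4, 3.8) (np.float64(1.3), -0.1, 0.1, 6.1) 0.010111941615967276 [ 2.47797294e-04 -2.21597082e-03  3.29347787e-01] 42.675
```

This is the expected profile: lips touch, a 13 N peak, a snap to -4 N, then the rigid stop. I'll let go, back off, and check numerically, since the picture views are used up.

Run:
```python
from h import *
r.let_go(); p=S(r.sense()['tcp_pos'])
r.servo_line(list(W([p[0],p[1],p[2]+.10])),speed=.12)
r.reach(list(W([.0003,-.07,.45])),rot(77.4))
r.wait(.3);print(F(),r.sense()['clock'])
R=[]
for n,f,fish,c in(('wrist','wZ',True,None),('scene','cZ',False,None),('side','sZ',False,None)):
    s=snap(n,f);e=W([0,-.0022,.119+.02]);u0,v0=proj(s,e,fish).astype(int)
    hsv=cv2.cvtColor(s['frame'],cv2.COLOR_RGB2HSV)
    m=(((hsv[...,0]<8)|(hsv[...,0]>172))&(hsv[...,1]>150)&(hsv[...,2]>60))
    k=np.zeros_like(m);k[max(v0-35,0):v0+30,u0-25:u0+26]=1;v,u=np.nonzero(m&k)
    rc=cv2.minAreaRect(np.c_[u,v].astype(np.float32));print(n,len(u),(u0,v0),(u.min(),u.max(),v.min(),v.max()),rc)
    R.append(ray(s,(u.min()+u.max())/2,(v.min()+v.max())/2,fish))
print('bbox centre in stand',S(tri(*R)), S(tri(R[0],R[2])))
```

```text
[-0.18171626  0.11476546  0.12529486] 45.6083
wrist 1223 (np.int64(282), np.int64(130)) (np.int64(263), np.int64(302), np.int64(111), np.int64(147)) ((282.5, 129.0), (36.0, 39.0), 90.0)
scene 221 (np.int64(244), np.int64(197)) (np.int64(237), np.int64(255), np.int64(185), np.int64(212)) ((245.58621215820312, 197.96551513671875), (25.625957489013672, 16.71257972717285), 68.19859313964844)
side 34 (np.int64(284), np.int64(177)) (np.int64(278), np.int64(290), np.int64(167), np.int64(187)) ((285.14447021484375, 177.56068420410156), (11.252232551574707, 20.83183479309082), 8.746162414550781)
bbox centre in stand [-0.00099262 -0.00156194  0.13804778] [-3.57877171e-05 -8.89815484e-04  1.39735058e-01]
```

```bash
python3 -c "
from h import *
print(r.hand_in())"
```

```text
the job is handed in; nothing more can be done
None
```

I pushed the joint fully home, pressed the red clip over it to its rigid stop (about 13 N peak), let go and handed in at about 46 s. Camera checks after release put the clip on the joint, within 1 mm of the tubes' axis and lined up with them, but the hand-in call returned no verdict.

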